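# Dock the board sled and drop its thumb latch

### The job

Dock the test sled: take the latch bar by its upright thumb tab, lift the hook over the striker, slide the sled in until you feel the rubber buffers just give, and lower the bar so the hook sits fully down behind the striker and holds the sled against its spring when you let go. Go in gently, without ramming the sled against the docking head or forcing the hook on the striker, and leave the loose things lying about where they are.

Things in the scene. Friction and masses are not known exactly. Their poses are not given: they have to be found in the camera images.
- fixture: Aluminium docking fixture fixed to the bench: base plate 160 x 385 x 12 mm with two steel rails on top. Origin under the base; z up; its y axis is the direction in which the sled slides IN, towards the docking head; x points across. The plate spans y -180 to +205 mm.
- head: Docking head at the fixture's +y end (its origin and axes; fixed): end plate at y 171 to 187 mm, 56 mm high. In front of it a steel keeper with striker, spring plunger and buffers is clamped in slots, up to 14 mm nearer or farther along y than nominal; THAT OFFSET IS NOT MEASURED and hand force does not shift it. Neither sled nor hook may press on it with over 25 N.
- striker_nominal (a point): Nominal place (keeper offset zero) of the middle of the striker's top. The striker is a 10 x 10 mm square steel crossbar along x, 82 mm long, its top 55 mm above the bench. The real one stands up to 14 mm off along the fixture's y.
- spring_nominal (a point): Nominal place (same unknown offset) of the brass spring plunger's face, 35 mm above the bench. It meets the tray's front edge 8 mm before the latched position: 2 N at first, then 0.8 N/mm (8 N when latched). Two rubber buffers beside it meet the tray 1.5 mm beyond the latched position and add 8 N/mm: about 18 N in all with them pressed in 1 mm.
- sled (a joint): How far the sled has been slid in along the fixture's +y, m: 0 = fully out; it starts at 0 to 0.03; the latched position is 0.075 nominally, but 0.061 to 0.089 as the keeper is set. Rail friction about 1.5 N; it stays where it is left unless the spring pushes it out.
- tray: The sled's aluminium plate, 130 (x) x 150 (y) x 10 mm, with a green circuit board and low parts (up to 40 mm above its underside) on it. Origin at the centre of its underside, 30 mm above the bench; axes as the fixture's. At sled = q it lies at fixture y = q - 75 mm.
- latch (a joint): Angle of the latch bar, rad: 0 = level, resting on its stop (it starts there, and lies so again when latched); positive = hook end raised. It falls back by its own weight. With the hook lying on top of the striker it reads about 0.10; 0.16 clears the striker by about 10 mm; it can go to 0.9.
- bar: Steel latch bar, 12 mm wide, 10 mm high, 185 mm long, 160 g. Origin on its pivot axis (along the fixture's x, at the tray's y -55 mm, 34 mm above the tray's underside, 64 mm above the bench); the bar runs from there along its own +y, x across, z up when level. At its far end a hook hangs down, 12 x 12 mm, occupying y 173 to 185 mm, down to 27 mm below the bar's axis.
- tab (a point): Centre of the upright thumb tab on the bar: a steel block 16 mm thick (x), 24 mm along the bar (y), 34 mm high, standing on the bar's top. In the bar's frame at (0, 112.5, 22) mm; 86 mm above the bench when level. Axes as the bar's. Free space beside it on both sides (x), so it is pinched across x from above.
- hook (a point): Lower inner edge of the hook, on the bar's centre line, at (0, 173, -27) mm in the bar's frame. Latched, the inner face (facing the pivot) bears on the far (+y) side of the striker and this edge is 18 mm below the striker's top.
- driver: Loose screwdriver lying on the bench, 180 mm. Bystander. Origin under its middle.
- meter: Loose grey multimeter, 85 x 165 x 34 mm. Bystander. Origin under its centre.
- cup: Loose paper cup, 72 mm across, 85 mm high. Bystander. Origin under its centre.
- carton: Loose open carton, 100 x 160 x 60 mm. Bystander. Origin under its centre.
- spool: Loose dark metal spool, 64 mm across, 40 mm high. Bystander. Origin under its centre.
- heatsink: Loose finned heat sink, 30 x 40 x 22 mm, on the bench beyond the fixture. Bystander. Origin under its centre.
- relay: Loose pale plastic relay, 28 x 30 x 24 mm, on the bench beyond the fixture. Bystander. Origin under its centre.

How it is judged:
By the outcome, as a careful person would: the job done as asked, in the order asked, and still so for the second after the job is handed in, with the robot touching nothing.
It also fails if it takes over 38 s, if anything falls off the work surface, if the arm or the gripper's body presses on something with over 40 N, if the wrist force passes 120 N, or if a joint passes its speed limit or range.

### The arm

A 6-joint arm with a two-finger parallel gripper is mounted at the origin on the work surface. World frame = base frame: x ahead of the robot, y to its left, z up, the work surface at z = 0. Lengths are in m, angles in rad, forces in N, time in s.
With the tool pointing down it reaches from about 0.375 to 0.975 m from the base axis. Payload 3.8 kg.
Tool frame: the origin (TCP) lies midway between the tips of the shut fingers; the grasp point (between the pads) lies 19 mm behind it; x points along the fingers, y is the direction in which the jaws open and shut, and the axes are right-handed (so a half turn about x gives the same grasp; the last joint's range is limited). The gripper opens to 88 mm and grips with 3 to 60 N. Pads are 18 mm wide; open, the fingers measure 123 mm over their backs; the gripper's body (75 mm by 187 mm) begins 45 mm behind the grasp point.
Start: joints at [1.252, 0.264, 1.604, -0, 1.274, -0.037], TCP at [0.188, 0.648, 0.239] pointing down, gripper open.
Joint ranges: [-2.63, 2.63], [-0.94, 2.18], [0.31, 2.57], [-1.31, 4.45], [0, 2.66], [-2.55, 2.55]. Speed limits (rad/s): [2.57, 2.57, 3.14, 3.14, 3.14, 3.14].

### API

Orientations are given as a rotation vector (axis times angle).
In Python, from cell import manip, inverse_kinematics, cams, order gives the robot as it stands. Calls block until the motion is done:
- manip.move_pose(position, orientation): joint-space move of the TCP to a pose.
- manip.move_linear(position, rate=0.15, rot=None): straight line of the TCP; rot=None keeps the orientation; rate is the mean speed in m/s.
- manip.set_joints(angles): joint-space move.
- manip.set_gripper(opening, force=None): finger opening in m; force is the grip in N (None keeps the last); returns when the fingers have stopped.
- manip.dwell(seconds).
- inverse_kinematics(position, orientation): joint angles nearest the present ones, or None.
- manip.state(): the state.
- cams.capture(name): name is "side" or "top" or "wrist"; returns a dict with "image" (400x640x3 uint8, blue, green, red), "z_map" (400x640 float32, m along the optical axis (not along the pixel's ray), 0 where there is no reading), "intrinsics" (3x3 intrinsics, pixels), "position" and "orientation" of the camera in the world; the wrist camera has in their place "T_tool_cam" (4x4, takes a point from camera to tool coordinates, whose origin is the TCP and whose axes are the tool frame's). Camera axes: x right, y down, z forward; pixel columns grow to the right and rows downward; lengths in m; the calibration is good to about 2 mm. The wrist camera is an equidistant fisheye: a pixel r from the principal point sees the ray r / f radians off the axis. A picture is of the moment at which its call begins: read the wrist's pose just before it.
A pose or a line that the arm cannot do raises manip.IKError and nothing moves.
- order.close_job(): hands the job in, once; it reports no verdict.
The state is a dict: "clock": time; "joint_pos": joint angles; "joint_velocities": joint speeds; "tau": joint torques, N m; "tool_pos": TCP position; "tcp_rot": TCP orientation; "contact_force": force on the tool from outside, world axes, zero at the start; "moment": the same for the moment, N m; "gripper_width": finger opening in m.
Only numpy, scipy, OpenCV 4.12 (cv2) and the standard library are available. Lean on these libraries where they do the work, as an engineer would, in place of code of your own. Each camera call takes 0.05 s, during which the arm holds its last target.

## Working session

There is one attempt and no reset: what is moved stays moved. The work goes in short steps, each a Python script; the robot and the scene stay as the last script left them, time stands still between calls to the robot, and variables do not carry over. Pictures are saved under pics/ and viewed, and the job is handed in when it is done.

```bash
ls; mkdir -p pics; python3 - <<'E'
from cell import manip, inverse_kinematics, cams, order
import cv2, numpy as np
s=manip.state(); print(s['clock'],s['tool_pos'],s['tcp_rot'],s['contact_force'],s['gripper_width'])
for n in ['side','top','wrist']:
    c=cams.capture(n); cv2.imwrite(f'pics/{n}0.png',c['image'])
    np.savez(f'{n}0.npz',**{k:v for k,v in c.items()})
    print(n,c['intrinsics'].tolist(),c.get('position'),c.get('orientation'),c.get('T_tool_cam'))
E
```

```text
pics
0.0 [0.18746281 0.64772583 0.23742353] [ 0.21949184  1.55986973 -0.22287491] [-0.3737121  -0.96490606 -0.59554314] 0.0880293893530999
side [[477.19343941525614, 0.0, 324.76392078099417], [0.0, 477.19343941525614, 199.448119348725], [0.0, 0.0, 1.0]] [ 0.5020854  -0.86187071  0.89864497] [-2.34780918  0.05180482 -0.03157627] None
top [[365.2815059578071, 0.0, 321.41410624524235], [0.0, 365.2815059578071, 199.51717665003855], [0.0, 0.0, 1.0]] [ 0.34998594 -0.0163213   0.97253791] [-2.15062464  2.04168543 -0.24165487] None
wrist [[309.70691628693146, 0.0, 319.72697523594115], [0.0, 309.70691628693146, 197.8147369557742], [0.0, 0.0, 1.0]] None None [[-1.59240485e-04 -2.89282550e-01  9.57243742e-01 -1.46035362e-01]
 [ 9.99999916e-01 -4.07001486e-04  4.33557747e-05  5.17682368e-04]
 [ 3.77057557e-04  9.57243668e-01  2.89282591e-01 -7.42696570e-02]
 [ 0.00000000e+00  0.00000000e+00  0.00000000e+00  1.00000000e+00]]
```

View pics/side0.png

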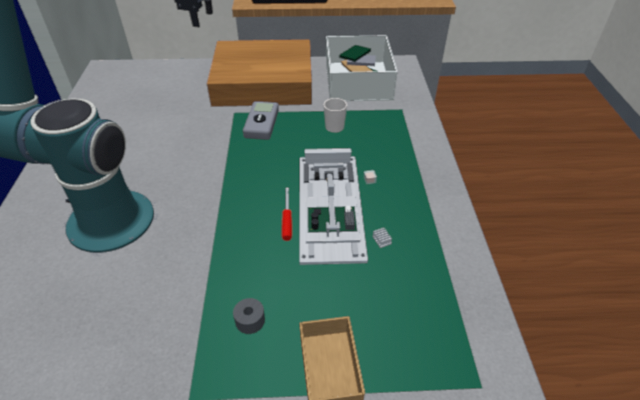

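View pics/top0.png

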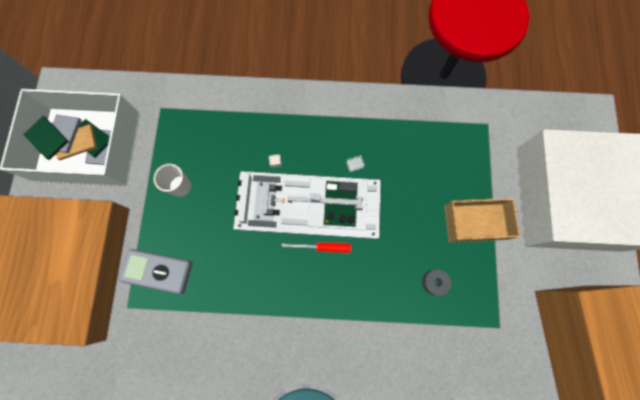

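View pics/wrist0.png

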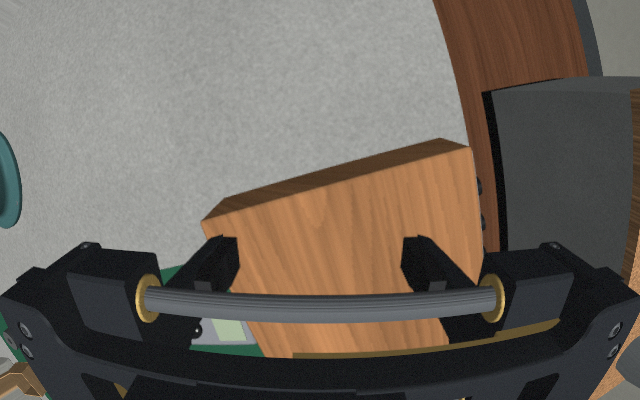

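```bash
cat > h.py <<'E'
import numpy as np, cv2
from scipy.spatial.transform import Rotation as R
def load(n): return dict(np.load(n+'.npz'))
def ray_plane(c,u,v,z):
    K=c['intrinsics'];Rm=R.from_rotvec(c['orientation']).as_matrix()
    d=Rm@np.array([(u-K[0,2])/K[0,0],(v-K[1,2])/K[1,1],1]);p=c['position']
    return p+d*(z-p[2])/d[2]
def cloud(c):
    K=c['intrinsics'];Rm=R.from_rotvec(c['orientation']).as_matrix()
    v,u=np.mgrid[0:400,0:640]; z=c['z_map']
    P=np.stack([(u-K[0,2])/K[0,0]*z,(v-K[1,2])/K[1,1]*z,z],-1)
    W=P@Rm.T+c['position']; W[z==0]=np.nan
    return W
def project(c,P):
    K=c['intrinsics'];Rm=R.from_rotvec(c['orientation']).as_matrix()
    q=(np.asarray(P)-c['position'])@Rm; return q[...,:2]/q[...,2:]*K[0,0]+K[:2,2]
E
python3 - <<'E'
from h import *
t=load('top0'); s=load('side0')
cv2.imwrite('pics/topz.png',cv2.resize(t['image'][150:260,220:400],None,fx=4.4,fy=4.4,interpolation=cv2.INTER_CUBIC))
cv2.imwrite('pics/sidez.png',cv2.resize(s['image'][140:275,270:400],None,fx=4.4,fy=4.4,interpolation=cv2.INTER_CUBIC))
W=cloud(t)
cv=W[150:260:12,220:400:12]
print(np.round(W[...,2][165:245:6,230:385:6]*1000).astype(int))
E
```

```text
[[                   1                   -1                    0
                     1                    1                   -3
                     2                   21                   14
                     1                    3                    1
                     0                    1 -9223372036854775808
                    -2                    0                    0
                     2                    2                   19
                     7                    8                    0
                     1                    2]
 [                  -1                    4                    0
                     1                    2                   -4
                     0                   -1                    4
                     1                    2                    2
                    -1                    6                    0
                     2                    1                    2
                     3                    1                    1
                     4                    3                    0
               
[... 6170 characters left out ...]
       1                    8
                     9                    0]
 [                  -3                    3                   -1
                     3                    3                    1
                     0                    1                    1
                     1                    3                    0
                     1                    3                    2
                    22                   21                   23
                    22                   20                   -1
                     0                    2                    0
                    -4                    2]]<stdin>:7: RuntimeWarning: invalid value encountered in cast
```

View pics/topz.png

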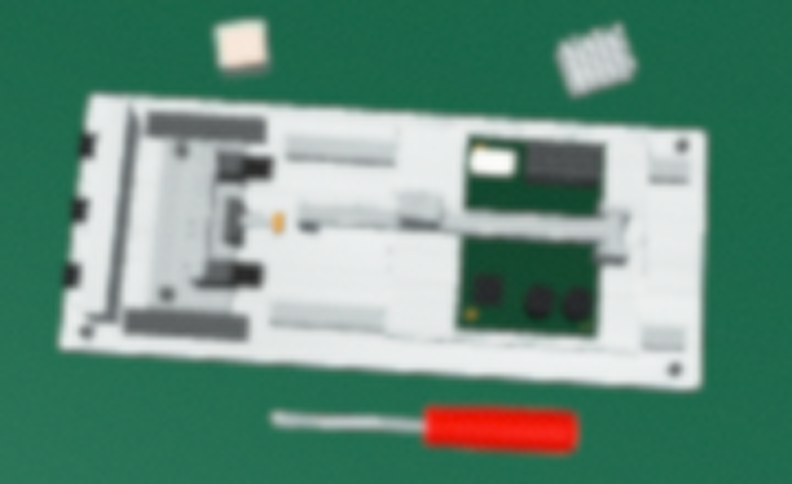

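View pics/sidez.png

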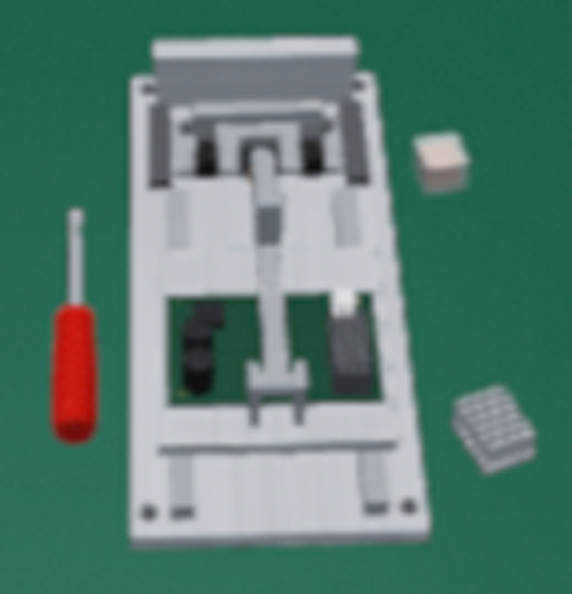

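```bash
cat > loc.py <<'E'
from h import *
def plate(n):
    c=load(n); hsv=cv2.cvtColor(c['image'],cv2.COLOR_BGR2HSV)
    m=(hsv[...,1]<70).astype(np.uint8); W=cloud(c)
    roi=np.zeros_like(m)
    if n[:3]=='top': roi[165:245,228:386]=1
    else: roi[150:268,292:370]=1
    m=m*roi*(np.nan_to_num(W[...,2],nan=.03)>-1).astype(np.uint8)
    m=cv2.morphologyEx(m,cv2.MORPH_CLOSE,np.ones((7,7),np.uint8))
    cs,_=cv2.findContours(m,cv2.RETR_EXTERNAL,cv2.CHAIN_APPROX_NONE)
    k=max(cs,key=cv2.contourArea)[:,0,:]
    P=np.array([ray_plane(c,u,v,.012)[:2] for u,v in k])
    r=cv2.minAreaRect((P*1000).astype(np.float32)); print(n,r); return r,m
for n in ('top0','side0'): plate(n)
c=load('top0')
# hand-read corners of the zoom image (top)
for a in [(88,93),(708,130),(698,388),(58,347)]:
    print(ray_plane(c,220+a[0]/4.4,150+a[1]/4.4,.012)*1000)
c=load('side0')
for a in [(130,78),(375,75),(430,535),(130,540)]:
    print(ray_plane(c,270+a[0]/4.4,140+a[1]/4.4,.012)*1000)
E
python3 loc.py
```

```text
top0 ((571.5735473632812, 29.4014892578125), (214.7017364501953, 390.635009765625), 0.9307530522346497)
side0 ((570.5167236328125, 33.918121337890625), (428.6792907714844, 201.68751525878906), 85.23290252685547)
[645.67010173 220.35629721  12.        ]
[ 641.91885928 -167.29102907   12.        ]
[ 480.49030999 -163.57146307   12.        ]
[485.21816434 221.91809902  12.        ]
[485.78325754 213.36781298  12.        ]
[647.86667162 210.24298023  12.        ]
[ 641.61000231 -173.39714619   12.        ]
[ 482.14737519 -170.11339573   12.        ]
```

```bash
python3 - <<'E'
from h import *
from cell import manip, inverse_kinematics
t=load('top0');s=load('side0')
for c,roi in ((t,(180,220,300,330)),(s,(170,205,320,345))):
    W=cloud(c); a,b,d,e=roi
    m=np.zeros((400,640),bool); m[a:b,d:e]=W[a:b,d:e,2]>.093
    vu=np.argwhere(m); print(len(vu)); u=vu[:,1].mean(); v=vu[:,0].mean(); print(u,v,ray_plane(c,u,v,.103)*1000, W[m].mean(0)*1000,W[m].min(0)*1000,W[m].max(0)*1000)
for sgn in (1,-1):
    ax=-0.012; ex=np.array([np.cos(ax),np.sin(ax),0])*sgn; x=np.array([0,0,-1.]); z=np.cross(x,ex)
    o=R.from_matrix(np.c_[x,ex,z]).as_rotvec()
    for p in ([.564,.04,.25],[.564,.04,.075],[.564,.12,.075]): print(sgn,o,inverse_kinematics(p,o))
E
```

```text
66
315.1212121212121 196.46969696969697 [562.58238703   7.50880462 103.        ] [562.77945886   7.53175931 102.20146898] [555.32826658  -4.2689539   93.27116362] [571.96143082  18.0373596  106.27238729]
57
330.3333333333333 184.01754385964912 [562.08470431  -1.05163291 103.        ] [562.29717112   2.03388302 100.18147068] [554.68009363 -10.41531747  93.23329059] [569.75630617  16.5671025  105.0154957 ]
1 [ 1.21803134  1.20350196 -1.21803134] [ 2.67508654e-02  5.02263291e-02  1.82838596e+00 -4.44089210e-16
  1.26298036e+00  3.87508654e-02]
1 [ 1.21803134  1.20350196 -1.21803134] [ 2.67508654e-02  2.15775726e-01  1.98929293e+00 -4.44089210e-16
  9.36524000e-01  3.87508654e-02]
1 [ 1.21803134  1.20350196 -1.21803134] [ 1.66444078e-01  2.35011062e-01  1.96523143e+00 -4.44089210e-16
  9.41350161e-01  1.78444078e-01]
-1 [-1.20035778  1.21484919  1.20035778] None
-1 [-1.20035778  1.21484919  1.20035778] None
-1 [-1.20035778  1.21484919  1.20035778] None
```

```bash
cat >> h.py <<'E'
YAW=-0.012
def ori(pitch=0,yaw=YAW):
    """tool down, jaws along fixture x; pitch = bar angle (about fixture x)"""
    ex=np.array([np.cos(yaw),np.sin(yaw),0]); x=np.array([0,0,-1.]); z=np.cross(x,ex)
    return (R.from_rotvec(ex*pitch)*R.from_matrix(np.c_[x,ex,z])).as_rotvec()
def wcap(name):
    from cell import manip,cams
    s=manip.state(); c=cams.capture('wrist'); cv2.imwrite(f'pics/{name}.png',c['image'])
    np.savez(name+'.npz',tp=s['tool_pos'],tr=s['tcp_rot'],**c); return load(name)
def wpose(c):
    Rt=R.from_rotvec(c['tr']).as_matrix();T=c['T_tool_cam']
    return Rt@T[:3,:3], Rt@T[:3,3]+c['tp']
def wray(c,u,v,z):
    Rm,p=wpose(c);K=c['intrinsics'];dx,dy=u-K[0,2],v-K[1,2];r=np.hypot(dx,dy)+1e-9;th=r/K[0,0]
    d=Rm@np.array([np.sin(th)*dx/r,np.sin(th)*dy/r,np.cos(th)]); return p+d*(z-p[2])/d[2]
def wproj(c,P):
    Rm,p=wpose(c);K=c['intrinsics'];q=(np.asarray(P)-p)@Rm;r=np.linalg.norm(q[...,:2],axis=-1)
    th=np.arctan2(r,q[...,2]);return q[...,:2]/(r[...,None]+1e-12)*(th*K[0,0])[...,None]+K[:2,2]
E
python3 - <<'E'
from h import *
from cell import manip
manip.move_pose([.564,-.03,.22],ori())
s=manip.state();print(s['clock'],s['tool_pos'],s['contact_force'])
c=wcap('w1')
manip.set_gripper(0.045,40)
print(manip.state()['clock'])
for P in ([.564,.006,.103],[.5665,.216,.012]): print(wproj(c,np.array(P)))
E
```

```text
2.8833 [ 0.56411293 -0.02921508  0.22000146] [1.38755115 0.28211796 0.18661882]
3.7083
[318.47388112 153.61409878]
[318.88178522 -31.67000394]
```

View pics/w1.png

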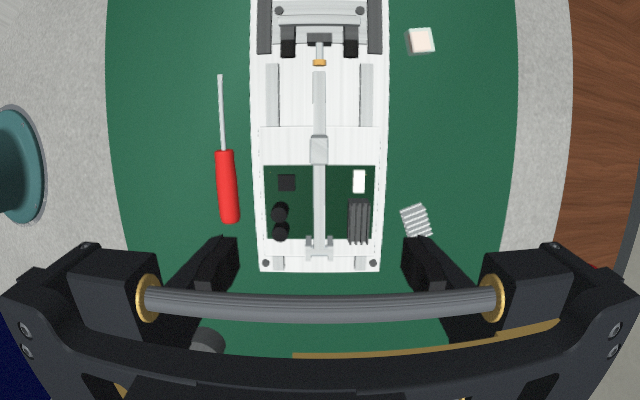

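```bash
python3 - <<'E'
from h import *
c=load('w1')
cv2.imwrite('pics/w1z.png',cv2.resize(c['image'][0:165,245:395],None,fx=3.6,fy=3.6,interpolation=cv2.INTER_CUBIC))
cv2.imwrite('pics/w1y.png',cv2.resize(c['image'][120:280,245:395],None,fx=3.6,fy=3.6,interpolation=cv2.INTER_CUBIC))
g=cv2.cvtColor(c['image'],cv2.COLOR_BGR2GRAY)
print(g[260:280,300]);print(g[0:165,319]);
print(g[0:60,303])
E
```

```text
[240 240 241 240 241 240 240 239 240 239 241 243 162  93  88  88  88  88
  86  90]
[214 205 208 209 208 206 206 205 203 205 208 208 212 211 174 197 200 205
 207 212 208 206 204 169  91 108 190 208 206 206 207 204 168 112 100 102
 101 102 103 103 100 111 167 213 211 212 213 212 212 213 214 212 214 211
 212 212 212 214 210 193 186 190 189 186 158  96 183 241 241 242 241 212
 207 205 205 206 206 205 206 204 206 204 206 205 206 207 207 206 209 208
 206 207 209 205 209 208 208 206 205 208 207 208 206 207 208 207 210 210
 209 209 209 210 208 209 209 207 208 211 207 206 209 210 211 208 208 212
 210 210 208 209 212 210 210 203 178 130 134 148 203 217 212 215 216 216
 210 206 205 208 211 210 209 208 212 213 212 216 215 219 218 216 219 218
 217 196 173]
[213 208 208 211 206 206 204 208 205 202 208 209 212 210 185 192 204 205
 211 210 212 213 207 182  91 101 177 208 208 208 207 205 203 208 209 215
 211 210 212 212 206 211 189 160 235 236 237 236 236 236 236 236 236 237
 238 237 237 237 237 237]
```

View pics/w1z.png

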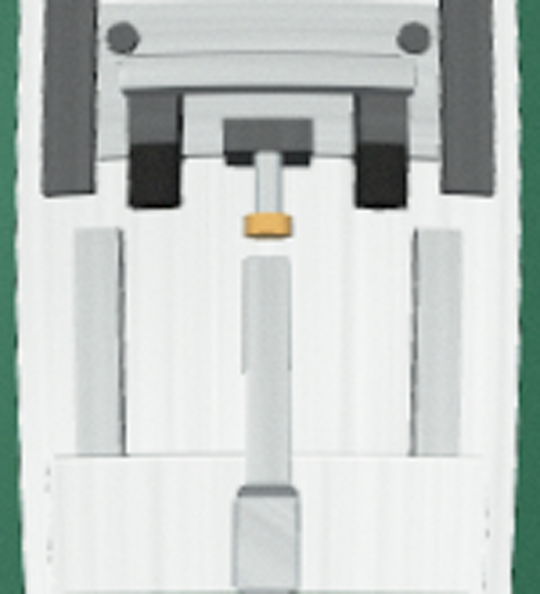

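View pics/w1y.png

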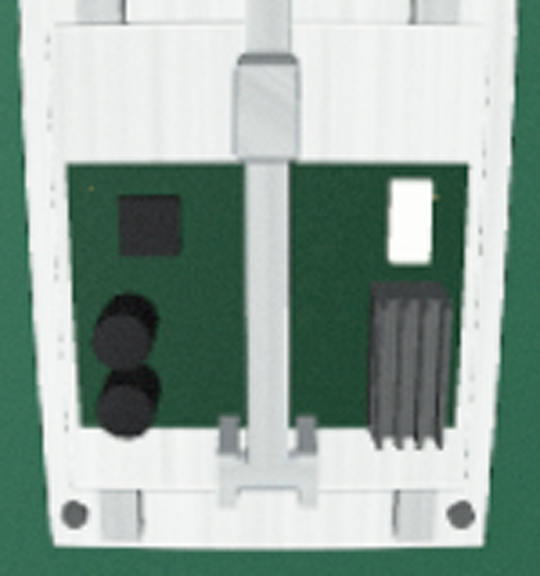

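```bash
python3 - <<'E'
from h import *
c=load('w1')
f=lambda n,u,v,z: print(n,np.round(wray(c,u,v,z)*1000,1))
f('striker far top',303,14.5,.055);f('striker near top',303,23.3,.055)
f('striker near top z45?',303,25,.045)
f('striker L end',245+120/3.6,22,.055);f('striker R end',245+415/3.6,22,.055)
f('plunger face top',319,65.3,.040);f('plunger face c',319,65.3,.035)
f('hook end top',319,70.8,.069)
f('tab top far',319,138.5,.103);f('tab top near',319,164,.103)
f('tab L',245+235/3.6,148,.103);f('tab R',245+297/3.6,148,.103)
f('tray front',283,126.5,.040)
f('plate -y edge',300,272,.012)
f('plate L far',245+15/3.6,20,.012);f('plate R far',245+520/3.6,20,.012)
f('plate L near',245+55/3.6,271.5,.012);f('plate R near',245+485/3.6,271.5,.012)
f('bar pivot',245+268/3.6,240,.069)
f('buffer front',289,57.5,.04)
W=c['z_map']; print(np.round(c['z_map'][[17,20,23],303],3))
E
```

```text
striker far top [550. 142.  55.]
striker near top [550.  132.4  55. ]
striker near top z45? [549.5 133.3  45. ]
striker L end [525.4 135.   55. ]
striker R end [606.8 134.1  55. ]
plunger face top [565.3  90.1  40. ]
plunger face c [565.3  90.8  35. ]
hook end top [565.2  80.8  69. ]
tab top far [564.6  19.  103. ]
tab top near [564.3  -3.1 103. ]
tab L [557.1  11.  103. ]
tab R [571.8  10.8 103. ]
tray front [526.8  26.1  40. ]
plate -y edge [ 537.3 -162.6   12. ]
plate L far [486.  152.6  12. ]
plate R far [646.6 150.8  12. ]
plate L near [ 484.1 -162.5   12. ]
plate R near [ 643.1 -164.3   12. ]
bar pivot [563.7 -90.1  69. ]
buffer front [534.4  99.3  40. ]
[0.27  0.271 0.273]
```

```bash
sed -i 's/^YAW=.*/YAW=-0.010/' h.py; cat >> h.py <<'E'
TAB=np.array([.5646,.0081]); UY=np.array([np.sin(-YAW),np.cos(YAW)])
def tcp(dq,a,h=.006):
    """TCP for sled advance dq (m from start) and bar angle a"""
    y=.1125*np.cos(a)-h*np.sin(a)-.1125; z=.064+.1125*np.sin(a)+h*np.cos(a)
    return np.r_[TAB+UY*(dq+y),z]
def st(m,tag=''):
    s=m.state(); print(tag,'t%.2f'%s['clock'],np.round(np.array(s['tool_pos'])*1000,1),'F',np.round(s['contact_force'],1),'M',np.round(s['moment'],2),'w%.1f'%(s['gripper_width']*1000)); return s
E
python3 - <<'E'
from h import *
from cell import manip
p=tcp(0,0);print(p)
manip.move_pose([p[0],p[1],.135],ori()); st(manip,'above')
manip.move_linear(p,rate=.08); st(manip,'down')
c=wcap('w2')
manip.set_gripper(0.0,40); st(manip,'grip')
E
```

```text
[0.5646 0.0081 0.07  ]
above t4.17 [564.2   8.1 134.7] F [ 0.7 -1.4  0.3] M [-0.04  0.01 -0.01] w44.9
down t5.12 [565.    8.1  70.3] F [-0.3  0.2 -0.3] M [-0.04  0.05 -0.02] w44.8
grip t5.72 [563.8   8.1  70.1] F [-4.5 -0.6  4.8] M [-0.08  0.8  -0.1 ] w15.7
```

View pics/w2.png

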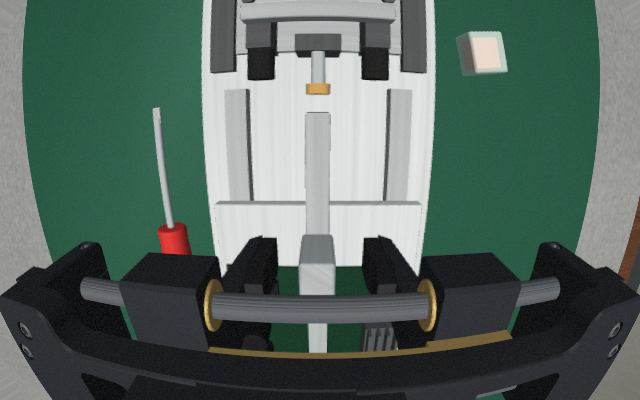

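```bash
sed -i 's/^TAB=np.array(\[.5646/TAB=np.array([.5638/' h.py; python3 - <<'E'
from h import *
from cell import manip
for a in (.06,.12,.18):
    manip.move_linear(tcp(0,a),rate=.03,rot=ori(a)); st(manip,'a%.2f'%a)
c=wcap('w3')
E
```

```text
a0.06 t6.10 [563.7   7.2  76.4] F [-0.7 -0.5 -0.8] M [-0.29  0.34  0.01] w15.6
a0.12 t6.47 [563.7   6.4  83.1] F [-1.6  0.5 -0.6] M [-0.31  0.34  0.02] w15.3
a0.18 t6.85 [563.7   5.1  89.7] F [-1.3  0.1 -0.4] M [-0.27  0.31  0.  ] w15.7
```

View pics/w3.png

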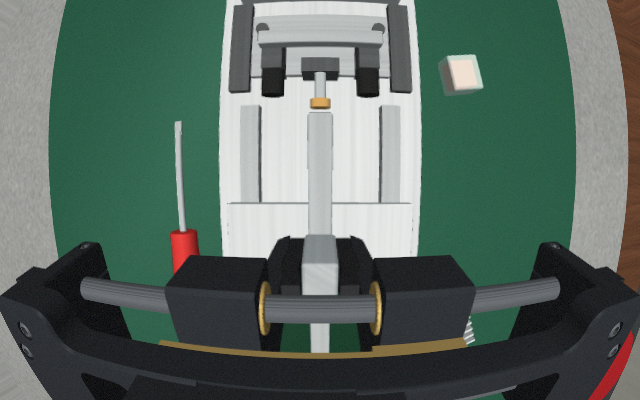

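```bash
python3 - <<'E'
from h import *
for n,a in(('w2',0),('w3',.18)):
    c=load(n);g=cv2.cvtColor(c['image'],cv2.COLOR_BGR2GRAY)
    py=.0081-.1125
    e=np.array([.5645,py+.185*np.cos(a)-.005*np.sin(a),.064+.185*np.sin(a)+.005*np.cos(a)])
    print(n,'pred bar end',wproj(c,e), g[105:122,319])
    print('pred striker far/near',wproj(c,np.array([[.550,.142,.055],[.55,.132,.055]])),'face',wproj(c,np.array([.5653,.0905,.038])))
    print(g[0:45,300]); print(g[80:112,319])
cv2.imwrite('pics/w3z.png',cv2.resize(load('w3')['image'][0:130,240:400],None,fx=4,fy=4,interpolation=cv2.INTER_CUBIC))
E
```

```text
w2 pred bar end [315.91273662 112.4159048 ] [226 225 226 226 226 227 215 116 184 183 182 184 184 184 184 181 182]
pred striker far/near [[287.07963127  -0.3257306 ]
 [287.05678725  16.90134344]] face [317.72935433  94.28904736]
[180 175 176 178 182 185 183 183 183 185 186 183 184 183 185 165 126  76
  77  76  75 167 188 184 185 185 183 185 184 182 181 183 181 156  92  91
  91  92  90  94  90  91  89  95  90]
[191 192 187 177 170 169 169 170 167 171 170 170 171 128 149 212 225 224
 225 225 226 225 225 225 225 226 225 226 226 226 227 215]
w3 pred bar end [318.74808736 112.03229131] [177 114  74  76 169 228 220 159 188 185 187 188 187 188 188 186 190]
pred striker far/near [[295.61601955  28.32691464]
 [295.50938439  41.86299603]] face [319.99208912 107.32682906]
[ 98 180 223 222 223 225 223 222 222 222 225 223 222 225 210 190 191 191
 193 192 194 189 187 191 189 188 189 188 188 184 184 186 190 195 193 196
 191 195 191 192 193 153  96  79  80]
[195 195 197 195 195 192 195 197 198 197 193 196 195 195 197 198 198 185
 173 175 175 174 177 175 174 177 114  74  76 169 228 220]
```

View pics/w3z.png

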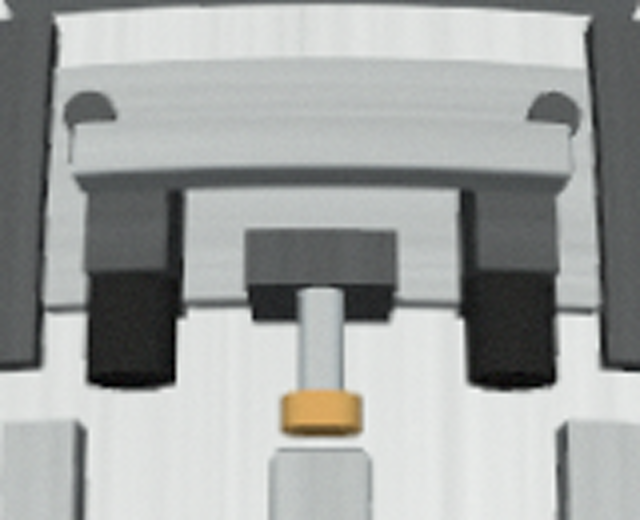

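```bash
python3 - <<'E'
from h import *
from cell import manip
a=.18
for dq in (.02,.04,.055,.062,.066,.069,.071):
    manip.move_linear(tcp(dq,a),rate=.05 if dq<.056 else .02); s=st(manip,'dq%.3f'%dq)
    if s['contact_force'][1]<-14: print('stop');break
c=wcap('w4')
E
```

```text
dq0.020 t7.45 [563.9  26.5  90.3] F [-0.8  1.5 -0.4] M [ 0.05  0.28 -0.03] w15.7
dq0.040 t8.00 [564.2  46.3  90.3] F [-1.2  1.2  0.3] M [ 0.    0.31 -0.01] w15.3
dq0.055 t8.45 [564.4  61.2  90.3] F [-1.1  1.4 -1. ] M [0.03 0.29 0.  ] w16.0
dq0.062 t8.95 [564.4  67.4  90.1] F [-1.  -0.1 -1.2] M [-0.32  0.25  0.02] w15.5
dq0.066 t9.30 [564.5  71.2  90. ] F [-1.7 -3.  -1.6] M [-0.63  0.28 -0.04] w15.9
dq0.069 t9.60 [564.5  73.7  89.9] F [ 0.2 -5.9 -2.4] M [-1.1   0.19 -0.03] w15.9
dq0.071 t9.85 [564.5  75.4  89.8] F [ 0.2 -4.8 -3.3] M [-1.24  0.19 -0.03] w15.3
```

View pics/w4.png

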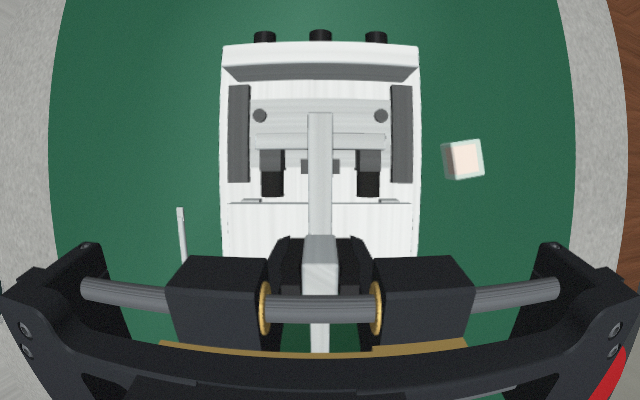

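```bash
cat >> h.py <<'E'
def favg(m,n=6):
    F=[];P=[]
    for _ in range(n):
        m.dwell(.02); s=m.state(); F.append(s['contact_force']);P.append(s['tool_pos'])
    return np.mean(F,0),np.mean(P,0)*1000,s['clock']
E
python3 - <<'E'
from h import *
from cell import manip
a=.18
for dq in np.arange(.072,.0815,.001):
    manip.move_linear(tcp(dq,a),rate=.01); F,P,t=favg(manip); print('dq%.3f t%.2f'%(dq,t),np.round(P,2),np.round(F,1))
    if F[1]<-13: print('stop');break
E
```

```text
dq0.072 t10.25 [564.51  76.16  89.77] [-0.2 -7.  -2.5]
dq0.073 t10.60 [564.53  76.93  89.7 ] [-0.1 -7.5 -2.5]
dq0.074 t10.95 [564.54  77.74  89.66] [-0.1 -8.1 -2.8]
dq0.075 t11.30 [564.54  78.56  89.59] [-0.2 -8.6 -3.3]
dq0.076 t11.65 [564.55  79.37  89.54] [-0.  -9.  -3.4]
dq0.077 t12.00 [564.55  80.19  89.48] [ -0.2 -10.2  -3.6]
dq0.078 t12.35 [564.57  80.8   89.39] [  0.4 -11.4  -3.8]
dq0.079 t12.70 [564.56  81.17  89.19] [  0.4 -13.6  -4.1]
stop
```

```bash
python3 - <<'E'
from h import *
from cell import manip
a=.18
for dq in (.080,.081):
    manip.move_linear(tcp(dq,a),rate=.01); F,P,t=favg(manip); print('dq%.3f t%.2f'%(dq,t),np.round(P,2),np.round(F,1))
    if F[1]<-15.5: print('stop');break
c=wcap('w5')
from cell import cams
c=cams.capture('side');cv2.imwrite('pics/side5.png',cv2.resize(c['image'][120:260,260:400],None,fx=4,fy=4,interpolation=cv2.INTER_CUBIC))
E
```

```text
dq0.080 t13.05 [564.56  81.52  89.01] [  0.4 -15.6  -5.1]
stop
```

View pics/w5.png

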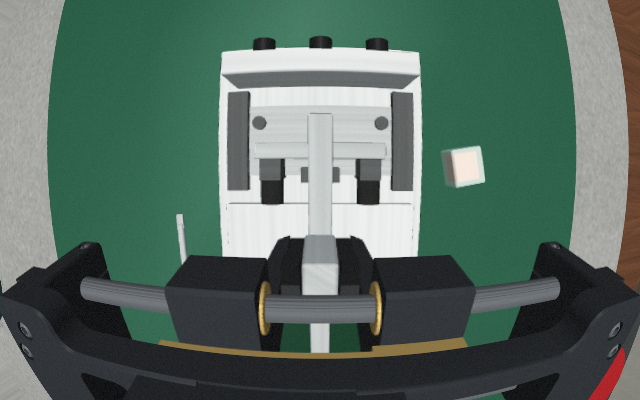

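View pics/side5.png

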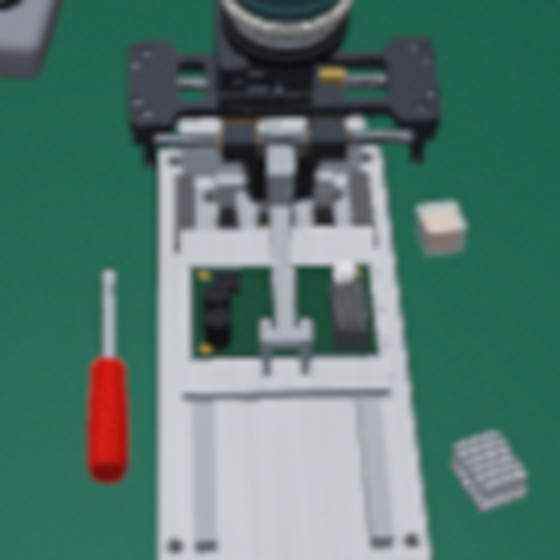

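```bash
python3 - <<'E'
from h import *
from cell import manip
dq=.080
for a in (.15,.125,.105,.09,.075,.06,.04,.02,.008):
    manip.move_linear(tcp(dq,a),rate=.02,rot=ori(a)); F,P,t=favg(manip,4); print('a%.3f dq%.4f t%.2f'%(a,dq,t),np.round(P,2),np.round(F,1))
    if F[2]>4 : print('stop');break
    if F[1]<-17.5: dq-=.0007
    elif F[1]>-13: dq+=.0007
wcap('w6')
E
```

```text
a0.150 dq0.0800 t13.53 [564.57  82.17  85.72] [  0.6 -16.5  -4.5]
a0.125 dq0.0800 t13.89 [564.56  82.65  83.03] [  0.6 -17.1  -5.3]
a0.105 dq0.0800 t14.22 [564.57  83.    80.87] [  0.3 -16.7  -4.5]
a0.090 dq0.0800 t14.54 [564.55  83.21  79.23] [  0.8 -17.1  -4.5]
a0.075 dq0.0800 t14.86 [564.57  83.43  77.61] [  1.1 -16.9  -4.4]
a0.060 dq0.0800 t15.18 [564.57  83.61  76.  ] [  1.5 -17.4  -4.1]
a0.040 dq0.0800 t15.51 [564.58  83.86  73.82] [  1.4 -16.9  -3.7]
a0.020 dq0.0800 t15.84 [564.56  84.03  71.61] [  1.2 -17.   -3.7]
a0.008 dq0.0800 t16.16 [564.56  84.09  70.33] [  1.4 -17.7  -4. ]
```

View pics/w6.png

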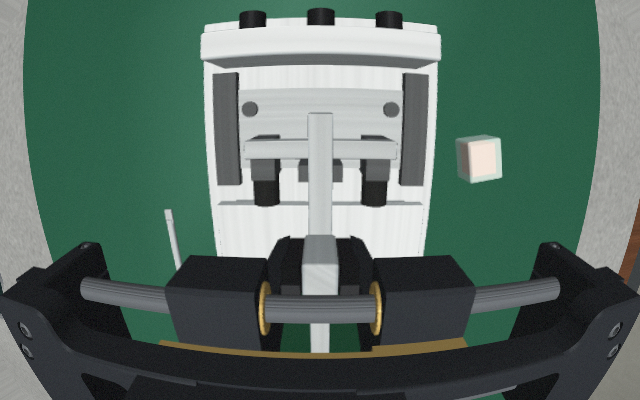

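```bash
python3 - <<'E'
from h import *
from cell import manip
manip.move_linear(tcp(.080,0),rate=.01,rot=ori(0)); F,P,t=favg(manip,4); print(t,np.round(P,2),np.round(F,1))
for dq in (.079,.078,.077,.0765,.076,.0755,.075,.0745,.074):
    manip.move_linear(tcp(dq,0),rate=.01); F,P,t=favg(manip,4); print('dq%.4f t%.2f'%(dq,t),np.round(P,2),np.round(F,1))
    if F[1]>-2.5: break
wcap('w7')
E
```

```text
16.525 [564.59  84.11  70.2 ] [ -0.4 -18.5   0.7]
dq0.0790 t16.84 [564.61  83.73  70.23] [ -0.3 -16.3   0.2]
dq0.0780 t17.16 [564.59  83.4   70.23] [ -0.2 -13.4  -0.1]
dq0.0770 t17.48 [564.6   83.07  70.24] [ -0.1 -11.1  -0.2]
dq0.0765 t17.79 [564.6   83.01  70.23] [-0.7 -9.7 -0.1]
dq0.0760 t18.11 [564.59  82.74  70.24] [-0.4 -8.8 -0.3]
dq0.0755 t18.43 [564.59  82.38  70.24] [-0.3 -8.1 -0.1]
dq0.0750 t18.74 [564.56  81.99  70.23] [-0.6 -7.6 -0.6]
dq0.0745 t19.06 [564.58  81.59  70.26] [-1.1 -6.9  0. ]
dq0.0740 t19.38 [564.59  81.47  70.26] [-0.2 -6.2 -0.4]
```

```bash
python3 - <<'E'
from h import *
from cell import manip
for dq in (.0735,.073,.0725,.072,.0715,.071,.0705,.070):
    manip.move_linear(tcp(dq,0),rate=.01); F,P,t=favg(manip,4); print('dq%.4f t%.2f'%(dq,t),np.round(P,2),np.round(F,1))
    if F[1]>-1.5: break
wcap('w7')
E
```

```text
dq0.0735 t19.74 [564.59  81.46  70.24] [-1.1 -4.8  0.6]
dq0.0730 t20.06 [564.59  81.42  70.24] [-1.5 -1.8  2. ]
dq0.0725 t20.38 [564.6   81.36  70.23] [-2.2  2.4  2.7]
```

View pics/w7.png

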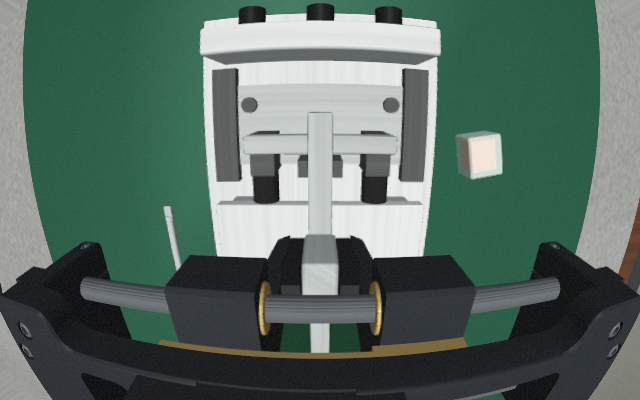

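```bash
python3 - <<'E'
from h import *
from cell import manip,cams
manip.move_linear(tcp(.0728,0),rate=.01)
manip.set_gripper(.045); st(manip,'open')
p=np.array(tcp(.0728,0)); p[2]=.15
manip.move_linear(p,rate=.08); st(manip,'up')
p[1]-=.11;p[2]=.22; manip.move_linear(p,rate=.15); manip.dwell(.2); st(manip,'back')
c=wcap('w8')
cv2.imwrite('pics/w8z.png',cv2.resize(c['image'][0:200,235:405],None,fx=3,fy=3,interpolation=cv2.INTER_CUBIC))
c=cams.capture('side');np.savez('side8.npz',**c);cv2.imwrite('pics/side8.png',c['image'])
c=cams.capture('top');np.savez('top8.npz',**c);cv2.imwrite('pics/top8.png',c['image'])
E
```

```text
open t21.27 [564.6  80.8  69.9] F [ 0.5  0.5 -0.6] M [-0.06  0.04  0.04] w45.0
up t22.43 [564.   80.8 149.2] F [-0.2 -0.4  0.3] M [-0.    0.12  0.  ] w44.7
back t23.64 [564.1 -28.4 219.2] F [-0.1 -0.4 -0.7] M [-0.08  0.02 -0.  ] w44.9
```

View pics/w8.png

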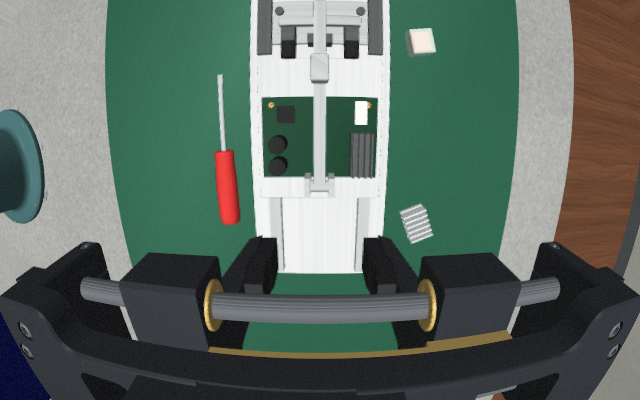

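View pics/w8z.png

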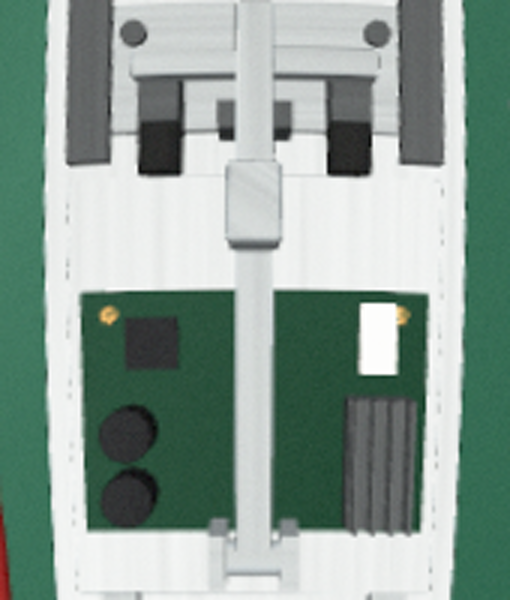

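View pics/side8.png

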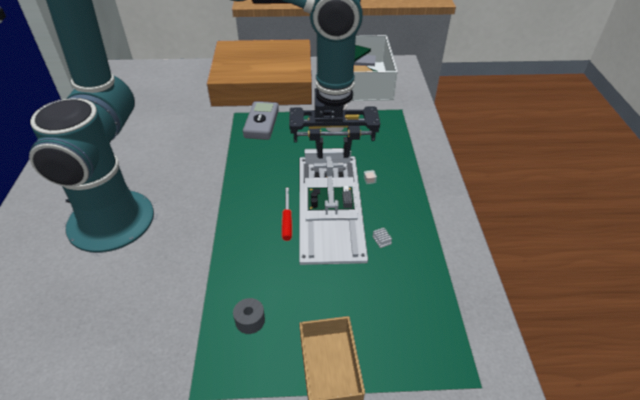

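```bash
python3 - <<'E'
from h import *
c=load('w8')
print('tab far/near',wray(c,319,160/3,.103)*1000,wray(c,319,240/3,.103)*1000)
g=cv2.cvtColor(c['image'],cv2.COLOR_BGR2GRAY)
print(g[46:86,319])
for n,box in(('top',(0,400,0,640)),):
    a=cv2.absdiff(load('top0')['image'],load('top8')['image']).max(2); m=(a>60).astype(np.uint8)
    k,_,s,_=cv2.connectedComponentsWithStats(m); print(s[1:][s[1:,4]>8])
a=cv2.absdiff(load('w1')['image'],c['image']).max(2)[:, :]; m=(a>60).astype(np.uint8)
k,_,s,_=cv2.connectedComponentsWithStats(m); print(s[1:][s[1:,4]>15])
from cell import manip,order
manip.dwell(.5); st(manip)
c2=wcap('w9'); print('w8/w9 max diff',np.percentile(cv2.absdiff(c['image'],c2['image']),99.9))
E
```

```text
tab far/near [565.03875402  92.64355387 103.        ] [564.82436408  69.65661016 103.        ]
[208 209 208 208 210 211 207 184 214 212 212 215 215 208 206 204 204 209
 210 209 208 210 210 213 213 217 215 215 216 216 218 218 213 184 129  97
  91 149 198 212]
[[  289    66   103    53  4111]
 [  284    84     5    30    70]
 [  390    94     7    35    91]
 [  281   114    23    26   286]
 [  366   120    25    30   317]
 [  276   155     5    10    35]
 [  253   156   133    97  5524]
 [  283   174     8    10    37]
 [  269   176    12     6    59]
 [  365   179    16    10   139]
 [  346   182    12    19   164]
 [  300   185     8     2    15]
 [  368   190     8     2    14]
 [  325   203    33    21   504]
 [  370   240    11     4    26]
 [  222   315   144    85 10317]]
[[  313    24    13     2    25]
 [  333    24    20     1    20]
 [  409    27    21     3    23]
 [  308    33    25    18   163]
 [  295    44     5    10    17]
 [  344    45    15    14    29]
 [  367    46    16    10    25]
 [  518    53     1    18    18]
 [  328    55     1    18    18]
 [  573    56  
[... 236 characters left out ...]
    6    21]
 [  403   233    43    43   859]
 [  194   235    44    41   857]
 [  282   242     2    14    20]
 [  102   248    46    33   854]
 [  493   248    46    33   877]
 [  155   253    37    31   569]
 [  448   253    37    31   546]
 [  135   274    13    48   210]
 [  483   274    22    48   278]
 [  145   279    78    52   720]
 [  392   279   104    70  2011]
 [   81   289    42    12   191]
 [  518   290    41    12   178]
 [  120   306    18    35   186]
 [  507   306    53    32   582]
 [  211   320    81    38  1058]
 [  114   383    13    15    93]
 [  475   391    22     9    81]]
 t24.29 [564.5 -29.2 220. ] F [0.3 0.9 0.6] M [-0.1   0.05 -0.01] w45.0
w8/w9 max diff 113.0
```

```bash
python3 - <<'E'
from h import *
from cell import order
a,b=load('w8'),load('w9')
g=cv2.cvtColor(b['image'],cv2.COLOR_BGR2GRAY); col=g[46:92,319]; print(col)
print(order.close_job())
E
```

```text
[206 209 208 208 208 208 168 215 211 210 214 214 211 209 206 203 207 209
 207 207 209 212 211 213 215 215 216 216 216 216 218 213 189 144 104  87
 129 185 208 208 211 210 209 209 213 211]
the job is handed in; nothing more can be done
None
```

The sled is docked and latched, and the job is handed in with the arm clear of everything. The clock stood at about 24 s of the 38 s allowed.

**What I did:**
- I gripped the thumb tab and lifted the bar to 0.18 rad.
- I slid the sled in, then took 1 mm steps. The push slope steepened at about 10–11 N, which was the buffers giving.
- I pushed on to about 16 N, lowered the bar behind the striker without touching it, and let the sled ease back.
- The highest push I recorded (each reading averaged over about 0.1 s) was 18.5 N, against the 25 N limit.

**Checks that passed:**
- **Bar height:** the vertical load on the gripper dropped away as the bar came level, so it is resting on its stop.
- **Hook hold:** easing back, the sled stopped moving while the push fell from about 7 N to a 2.4 N pull the other way. The hook is bearing on the striker.
- **Position after release:** the tab had moved 73.2 mm, matching the travel I predicted from the camera (about 73 mm).
- **Holding still:** a picture 0.65 s later showed the tab within about a pixel, which the arm's own 0.8 mm drift explains.
- **Loose things:** the screwdriver, relay and heat sink were in the same place in the wrist pictures. The meter, spool and carton looked unmoved in the side view.

**Checks that disagreed or were weak:**
- The top, side and wrist cameras differed by up to about 6 mm on the fixture's y position, so I relied on the wrist camera and the forces.
- The automatic image comparison showed nothing clear about the loose things, because the arm and sled were in the way. The arm hid the cup in the last side view, and I did not look at the last top picture, so the cup is not confirmed.

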